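Hook the stopcock plug out of the gap between the stirrers

TASK

The green-handled stopcock plug has slipped into one of the two narrow gaps of the blue stirrer bank. Take the orange-handled hooked pick from its white stand, drop its hook behind the plug and drag the plug right out through the open front of the gap onto the bench just in front, keeping the gripper itself off the plug. Then lay the pick back on its stand as it was and let go, and leave the red-handled plug in the other gap alone.

Things in the scene. Friction and masses are not known exactly. Their poses are not given: they have to be found in the camera images.
- bank: Fixed row of three blue stirrer housings, 150 (x) x 334 (y) x 55 mm high, 4 mm round white plates on top. Between them two gaps 32 mm wide along x, centred at y = +61 and -61 mm, floor = bench, open at the top and the front (mouth x = -75 mm), closed at the back (wall face x = +65 mm). Origin: centre of underside; +x points from front to back.
- plug_green: Loose white plug with green ends, 60 mm long (x), 16 mm high, 25 g, lying along either gap on the bench. Origin: centre of underside. At x = 18 to 30 mm a flat green handle block 24 mm wide, turned to the back of the gap, with at least 19 mm of gap free behind it; then a round barrel to a green nut, 16 mm across, at x = -30 mm towards the mouth.
- plug_red: The same kind of plug with red ends, lying likewise in the other gap. To be left alone.
- pick: Loose hooked pick, 130 g, level on a fixed white stand 90 x 70 x 60 mm high (handle centred to 5 mm). Handle: orange, 110 (x) x 22 (y) x 32 mm high; origin: centre of its underside, x to the hook, z up; balances 15 mm ahead of it. A 7 mm shaft runs 16 mm above the underside to x = 185 mm, then turns down to a blade 14 mm wide (y), 4 thick (x), 20 high, ending 46 mm below the underside.
Not all that is in view belongs to the job. Leave any yellow look-alike of the plug_green alone.

How it is judged:
By the outcome, as a careful person would: the job done as asked, in the order asked, and still so for the second after the job is handed in, with the robot touching nothing.
It also fails if it takes over 48 s, if anything falls off the work surface, if the arm or the gripper's body presses on something with over 40 N, if the wrist force passes 120 N, or if a joint passes its speed limit or range.

ROBOT

A 6-joint arm with a two-finger parallel gripper is mounted at the origin on the work surface. World frame = base frame: x ahead of the robot, y to its left, z up, the work surface at z = 0. Lengths are in m, angles in rad, forces in N, time in s.
With the tool pointing down it reaches from about 0.3 to 0.875 m from the base axis. Payload 6.4 kg.
Tool frame: the origin (TCP) lies at the very end of the fingers, on their centre line; the grasp point (between the pads) lies 19 mm behind it; x points along the fingers, y is the direction in which the jaws open and shut, and the axes are right-handed (so a half turn about x gives the same grasp; the last joint's range is limited). The gripper opens to 85 mm and grips with 20 to 120 N. Pads are 22 mm wide; open, the fingers measure 114 mm over their backs; the gripper's body (76 mm by 85 mm) begins 54 mm behind the grasp point. The pads swing forward as they close: fully open they stand 13 mm farther back than shut.
Start: joints at [-1.472, 0.181, 1.607, -0, 1.354, -0.206], TCP at [0.173, -0.549, 0.231] pointing down, gripper open.
Joint ranges: [-2.99, 2.99], [-0.89, 2.07], [0.3, 2.58], [-1.14, 4.28], [0, 2.63], [-3.12, 3.12]. Speed limits (rad/s): [2.57, 2.57, 3.01, 3.14, 3.14, 3.14].

INTERFACE

Orientations are given as a rotation vector (axis times angle).
In Python, from bench import manip, optics gives the robot as it stands.
- The arm moves only by the tool step_arm, never from a script. Its argument "commands" is one flat list of numbers, 5 for each row, row after row: the finger opening in mm, from 0 to 85.4, then the shift along the tool's x, y, z in mm, then the turn about the tool's x in degrees. In form: [gripper, dx, dy, dz, yaw, gripper, dx, dy, dz, yaw, ...]. A call has 1 to 8 rows; each row is the pose to reach, as a shift and turn from the pose commanded when the call began, along the tool's axes at that moment; what a row does not reach only later rows make up. A row lasts 1/12 s, in which the tool goes at most 41.7 mm and 7.16 degrees, less where a joint would pass 70% of its speed; a pose out of reach is approached as far as the arm can. A call with a gripper value outside its range is refused whole. The fingers move at their own pace and stop on an object; "newtons" is the grip in N (left out, the last holds). Time passes only in rows, so rows that repeat a pose let the fingers close. It gives the time, the measured TCP pose, the force and the opening at its end, in the units of the state.
- manip.state(): the state, without advancing time (a new reading comes with each control period).
- optics.camera(name): name is "side" or "top"; returns the picture (480x640x3 uint8, blue, green, red); there is no depth.
- optics.calibration(name): a dict with "fx", "fy", "cx", "cy" (pixels), "extrinsics" (4x4, takes a point from world to camera coordinates). Camera axes: x right, y up, looking along -z (the intrinsics and any distortion apply to the point x, -y, -z); pixel columns grow to the right and rows downward; lengths in m; the calibration is good to about 2 mm. A picture is of the moment at which its call begins. calibration takes no time and is no camera call.
- manip.job_done(): hands the job in, once; it reports no verdict.
The state is a dict: "time": time; "qpos": joint angles; "joint_vel": joint speeds; "joint_torque": joint torques, N m; "tool_pos": TCP position; "tcp_rot": TCP orientation; "force": force on the tool from outside, world axes, zero at the start; "ft_torque": the same for the moment, N m; "gripper_width": finger opening in m.
Only numpy, scipy, OpenCV 4.12 (cv2) and the standard library are available. Lean on these libraries where they do the work, as an engineer would, in place of code of your own. Each camera call takes 0.05 s, during which the arm holds its last target. There are 200 camera calls.

## Working session

There is one attempt and no reset: what is moved stays moved. The work goes in short steps, Python scripts to look and compute and a tool call to move; the robot and the scene stay as the last step left them, time stands still between calls to the robot, and variables do not carry over. Pictures are saved under pics/ and viewed, about 8 in all and at most 12, crops included, and the job is handed in when it is done.

Besides the shell and the picture viewer there is one more tool, called after "Emit:" by a JSON object that holds its "name" and its "arguments", one argument or row to a line. step_arm: Moves the arm, as the interface text tells. Its arguments: {"type":"object","properties":{"commands":{"type":"array","items":{"type":"number"}},"newtons":{"type":"number"}},"required":["commands"]}

```bash
mkdir -p pics; ls
python3 - <<'E'
from bench import manip, optics
import cv2
print(manip.state())
for n in("side","top"):
    im=optics.camera(n); cv2.imwrite(f"pics/{n}0.png",im); print(n,optics.calibration(n))
E
```

```text
pics
{'time': 0.0, 'qpos': array([-1.47234433e+00,  1.81537709e-01,  1.60802667e+00, -1.80436949e-05,
        1.35379704e+00, -2.06267188e-01]), 'joint_vel': array([ 0.00156745, -0.00120352,  0.00095725, -0.00017554, -0.00081376,
       -0.00204457]), 'joint_torque': array([-4.40492313e-04, -4.44876373e+01, -3.51337552e+01, -2.23522425e-04,
        9.15024604e-03, -3.37586556e-06]), 'tool_pos': array([ 0.17248734, -0.54792994,  0.23037701]), 'tcp_rot': array([ 2.05810913,  0.3178532 , -2.05794732]), 'force': array([ 0.26624852,  0.33755409, -0.15893308]), 'ft_torque': array([ 0.01438534, -0.05934744, -0.02217156]), 'gripper_width': 0.08526215701292703}
side {'fx': 442.2475059719422, 'fy': 442.2475059719422, 'cx': 325.93804764854224, 'cy': 240.78453324003394, 'extrinsics': array([[-0.91960697, -0.39278402, -0.00661364,  0.5277463 ],
       [ 0.18678046, -0.45198723,  0.87225031, -0.11436586],
       [-0.34559526,  0.80089216,  0.48901499, -0.54669699],
       [ 0.        ,  0.        ,  0.        ,  1.        ]])}
top {'fx': 608.7246999086411, 'fy': 608.7246999086411, 'cx': 314.61901211413874, 'cy': 233.31471168403246, 'extrinsics': array([[-1.82041663e-02, -9.99834001e-01,  7.60623490e-04,
         9.58482153e-02],
       [ 9.95741339e-01, -1.80608752e-02,  9.04045909e-02,
        -5.54799060e-01],
       [-9.03758463e-02,  2.40312446e-03,  9.95904830e-01,
        -9.51535388e-01],
       [ 0.00000000e+00,  0.00000000e+00,  0.00000000e+00,
         1.00000000e+00]])}
```

View pics/top0.png

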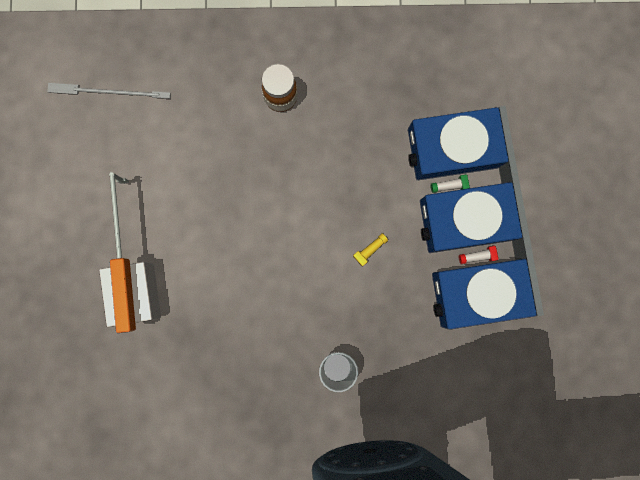

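View pics/side0.png

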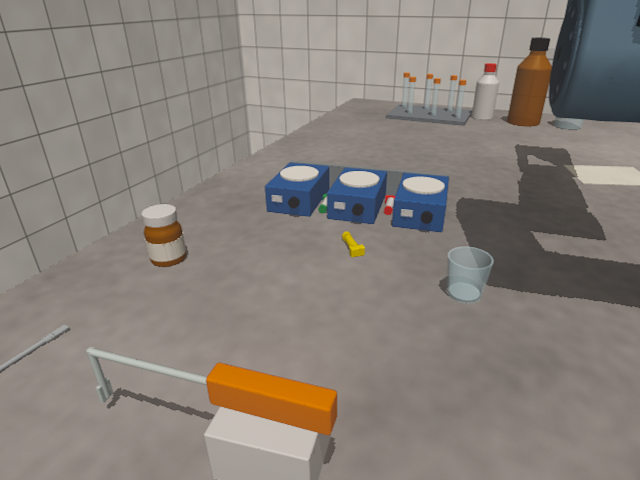

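The top view shows:
- **Pick:** orange handle at about (121,295), with its hook at about (125,178).
- **Bank:** plates at (464,139), (478,215) and (491,293).
- **Plug candidates:** green (450,184), red (479,256) and yellow look-alike (371,249). I choose the green one in the upper gap.
- **Other pick-like object:** a grey tool at (108,91), which is not orange. I choose the orange-handled one on the white stand.

```bash
cat > h.py <<'E'
from bench import manip, optics
import cv2, numpy as np
from scipy.spatial.transform import Rotation as R
def ray(n,p):
    c=optics.calibration(n);E=c["extrinsics"];r=E[:3,:3]
    d=r.T@np.array([(p[0]-c["cx"])/c["fx"],-(p[1]-c["cy"])/c["fy"],-1]); return -r.T@E[:3,3],d
def onz(n,p,z):
    o,d=ray(n,p); return o+d*(z-o[2])/d[2]
def proj(n,P):
    c=optics.calibration(n);E=c["extrinsics"];q=E[:3,:3]@P+E[:3,3]
    return np.array([c["cx"]-c["fx"]*q[0]/q[2],c["cy"]+c["fy"]*q[1]/q[2]])
def mask(im,lo,hi):
    return cv2.inRange(cv2.cvtColor(im,cv2.COLOR_BGR2HSV),lo,hi)
def blobs(m,amin=30):
    cs,_=cv2.findContours(m,cv2.RETR_EXTERNAL,cv2.CHAIN_APPROX_NONE)
    return sorted([c for c in cs if cv2.contourArea(c)>amin],key=cv2.contourArea,reverse=True)
COL=dict(orange=((5,180,80),(18,255,255)),green=((45,120,40),(80,255,255)),red=((0,180,60),(4,255,255)))
E
python3 - <<'E'
from h import *
np.set_printoptions(precision=4,suppress=True)
im=cv2.imread("pics/top0.png"); hsv=cv2.cvtColor(im,cv2.COLOR_BGR2HSV)
print("cam",ray("top",(0,0))[0],hsv[295,115],hsv[295,128],hsv[295,121])
for k,(lo,hi) in COL.items():
    for c in blobs(mask(im,lo,hi),15):
        r=cv2.minAreaRect(c);print(k,cv2.contourArea(c),r)
P=[]
for c in blobs(mask(im,(0,0,200),(180,40,255)),500):
    e=cv2.fitEllipse(c);w=onz("top",e[0],.059);print("white",cv2.contourArea(c),e[0],e[1],w)
ims=[]
for (x,y,w,h,s) in [(85,160,100,180,3),(400,95,145,240,2.5)]:
    ims.append(cv2.resize(im[y:y+h,x:x+w],(0,0),fx=s,fy=s,interpolation=cv2.INTER_NEAREST))
H=max(i.shape[0] for i in ims)
cv2.imwrite("pics/crop0.png",np.hstack([cv2.copyMakeBorder(i,0,H-i.shape[0],0,0,0) for i in ims]))
E
```

```text
cam [0.4682 0.0881 0.9977] [ 14 191 215] [ 12 204  70] [ 14 190 215]
orange 962.0 ((120.13523864746094, 294.9877014160156), (73.51502990722656, 14.757328033447266), 84.80557250976562)
orange 58.0 ((276.7812194824219, 96.21121215820312), (29.274566650390625, 10.52108097076416), 7.853313446044922)
green 74.0 ((464.45086669921875, 181.4590301513672), (13.489826202392578, 8.0576810836792), 84.80557250976562)
green 39.0 ((434.0, 187.0), (8.0, 6.0), 90.0)
red 81.5 ((492.280029296875, 253.04000854492188), (14.668607711791992, 8.586502075195312), 79.69515228271484)
red 39.0 ((462.0, 259.0), (8.0, 6.0), 90.0)
white 1795.5 (491.1181640625, 293.192138671875) (47.17885208129883, 48.4969482421875) [ 0.4562 -0.1834  0.059 ]
white 1735.5 (477.39849853515625, 215.2045135498047) (46.54015350341797, 47.51665496826172) [ 0.577  -0.1674  0.059 ]
white 1675.5 (463.9826965332031, 138.9935760498047) (45.65412521362305, 46.77959060668945) [ 0.6979 -0.1515  0.059 ]
white 683.5 (277.2961730957031, 79.23278045654297) (29.116989135742188, 29.992944717407227) [0.7996 0.1405 0.059 ]
```

View pics/crop0.png

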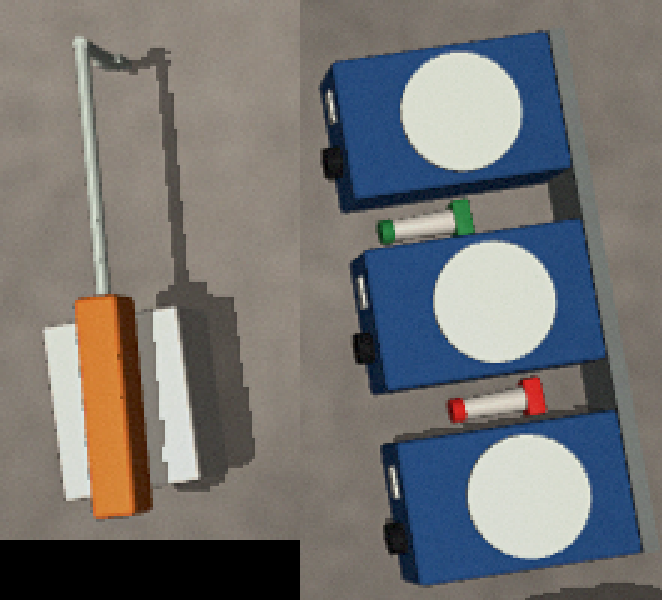

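The crop confirms the choices. The green plug's handle block is at about (464,181), facing the back wall. The orange pick lies on the white stand with its hook at about (113,174).

Run:
```python
from h import *
np.set_printoptions(precision=4,suppress=True)
im=cv2.imread("pics/top0.png")
m=mask(im,(5,150,150),(20,255,255)); m[:, 200:]=0
r=cv2.minAreaRect(blobs(m)[0]);c=np.array([onz("top",p,.092) for p in cv2.boxPoints(r)])
print(r,"pick c",c.mean(0)); e=[c[1]-c[0],c[2]-c[1]];print([ (np.linalg.norm(v),np.degrees(np.arctan2(v[1],v[0]))) for v in e])
print("shaft end",onz("top",(112,174),.08),"start",onz("top",(118,258),.08))
by=np.array([.2417,.0319]);by/=np.linalg.norm(by);bx=np.array([by[1],-by[0]]);g=np.array([.6375,-.1595])
print("bank yaw",np.degrees(np.arctan2(bx[1],bx[0])))
loc=lambda w:np.array([(w[:2]-g)@bx,(w[:2]-g)@by])
print("green handle",loc(onz("top",(464.45,181.46),.012)),"nut",loc(onz("top",(434,187),.012)))
print("back wall top edge near",loc(onz("top",(500.5,163),.055)),loc(onz("top",(511,181),.055)))
print("front corner top h1/h2",loc(onz("top",(416,179),.055)),loc(onz("top",(425,195),.055)))
s=manip.state();print(R.from_rotvec(s["tcp_rot"]).as_matrix(),s["tool_pos"])
```

```text
((119.47542572021484, 295.2295227050781), (73.33395385742188, 13.761432647705078), 84.80557250976562) pick c [0.4639 0.3764 0.092 ]
[(np.float64(0.020417849325240475), np.float64(-85.82965546256807)), (np.float64(0.10832613529585888), np.float64(-174.23983044749716))]
shaft end [0.648  0.3936 0.08  ] start [0.5195 0.383  0.08  ]
bank yaw -82.48145484910069
green handle [0.002  0.0008] nut [-0.0489 -0.0009]
back wall top edge near [0.0513 0.0153] [ 0.0625 -0.0153]
front corner top h1/h2 [-0.0843  0.01  ] [-0.0745 -0.0171]
[[-0.0001  0.3001 -0.9539]
 [ 0.0015 -0.9539 -0.3001]
 [-1.     -0.0015 -0.0003]] [ 0.1725 -0.548   0.2305]
```

```bash
cat >> h.py <<'E'
def plan(x,y,z,yaw):
    "shift in tool mm and turn in deg from here to TCP xyz with tool y at yaw deg"
    s=manip.state();M=R.from_rotvec(s["tcp_rot"]).as_matrix();d=M.T@(np.array([x,y,z])-s["tool_pos"])*1000
    a=np.degrees(np.arctan2(M[1,1],M[0,1]))
    print("dx dy dz",d.round(1),"turn",round(-((yaw-a+180)%360-180),1),"| yaw now",round(a,2),"q6",s["qpos"][5].round(2),"t",s["time"])
E
python3 - <<'E'
from h import *
plan(.40,0,.24,20); plan(.479,.378,.2,95.3)
E
```

```text
dx dy dz [  -8.7 -454.5 -381.4] turn -92.5 | yaw now -72.54 q6 -0.21 t 0.1
dx dy dz [  31.9 -791.3 -570.2] turn -167.8 | yaw now -72.54 q6 -0.21 t 0.1
```

Emit:
{"name": "step_arm", "arguments": {
  "commands": [85,-9,-454,-381,-56,85,-9,-454,-381,-56,85,-9,-454,-381,-56,85,-9,-454,-381,-56,85,-9,-454,-381,-56,85,-9,-454,-381,-56,85,-9,-454,-381,-56,85,-9,-454,-381,-56]
}}

```text
time: 0.77
tool_pos: [0.3004, -0.2386, 0.2361]
tcp_rot: [1.415, 1.062, -1.415]
force: [1.2, -0.1, 0.1]
gripper_width: 0.085
```

```bash
python3 -c "
from h import *
plan(.479,.378,.2,95.3)"
```

```text
dx dy dz [  36.2   -0.8 -642. ] turn -111.5 | yaw now -16.23 q6 -0.7 t 0.7667
```

Emit:
{"name": "step_arm", "arguments": {
  "commands": [85,10,-1,-642,-56,85,10,-1,-642,-56,85,10,-1,-642,-56,85,10,-1,-642,-56,85,10,-1,-642,-56,85,10,-1,-642,-56,85,10,-1,-642,-56,85,10,-1,-642,-56]
}}

```text
time: 1.43
tool_pos: [0.3946, 0.0813, 0.2312]
tcp_rot: [0.684, 1.46, -0.683]
force: [1.0, -0.5, 0.6]
gripper_width: 0.085
```

```bash
python3 -c "
from h import *
plan(.479,.378,.2,95.3)"
```

```text
dx dy dz [  31.2  254.9 -173.8] turn -55.5 | yaw now 39.84 q6 -0.79 t 1.4333
```

Emit:
{"name": "step_arm", "arguments": {
  "commands": [85,31,255,-174,-55.5,85,31,255,-174,-55.5,85,31,255,-174,-55.5,85,31,255,-174,-55.5,85,31,255,-174,-55.5,85,31,255,-174,-55.5,85,31,255,-174,-55.5,85,31,255,-174,-55.5]
}}

```text
time: 2.1
tool_pos: [0.4808, 0.3794, 0.1988]
tcp_rot: [-0.074, 1.57, 0.076]
force: [-0.4, -0.7, -0.7]
gripper_width: 0.0848
```

Emit:
{"name": "step_arm", "arguments": {
  "commands": [85,0,0,0,0,85,0,0,0,0]
}}

```text
time: 2.27
tool_pos: [0.4802, 0.376, 0.1989]
tcp_rot: [-0.07, 1.572, 0.068]
force: [0.6, -0.5, 0.7]
gripper_width: 0.0853
```

Run:
```python
from h import *
plan(.479,.378,.064,95.3)
im=optics.camera("top");b=optics.camera("side");cv2.imwrite("pics/t1.png",im);cv2.imwrite("pics/s1.png",b)
cv2.imwrite("pics/v1.png",np.hstack([cv2.resize(im[140:380,20:240],(0,0),fx=1.7,fy=1.7),cv2.resize(b[240:480,120:380],(0,0),fx=1.5,fy=1.7)]))
```

```text
dx dy dz [134.9   2.2  -0.8] turn -0.3 | yaw now 95.01 q6 -1.19 t 2.2667
```

View pics/v1.png

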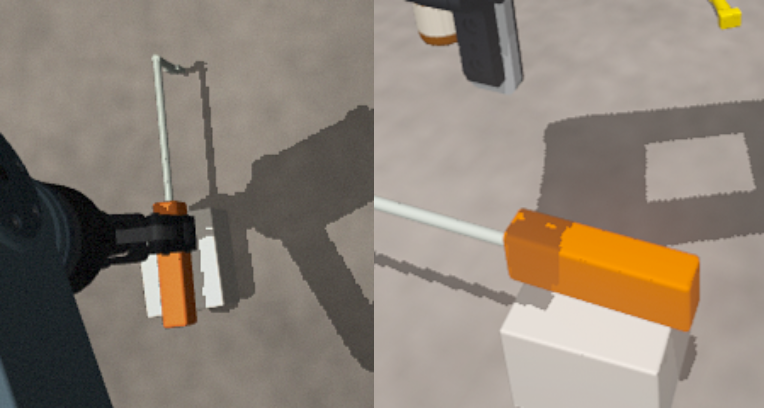

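The hand stands over the handle's forward half and the jaws straddle it, so I descend.

Emit:
{"name": "step_arm", "arguments": {
  "commands": [85,40,2,-1,-0.3,85,80,2,-1,-0.3,85,110,2,-1,-0.3,85,125,2,-1,-0.3,85,133,2,-1,-0.3,85,133,2,-1,-0.3,85,133,2,-1,-0.3],
  "newtons": 60
}}

```text
time: 2.95
tool_pos: [0.4806, 0.3769, 0.0682]
tcp_rot: [-0.071, 1.569, 0.071]
force: [-0.3, 0.4, 0.2]
gripper_width: 0.085
```

Emit:
{"name": "step_arm", "arguments": {
  "commands": [10,0,0,0,0,10,0,0,0,0,10,0,0,0,0,10,0,0,0,0,10,0,0,0,0,10,0,0,0,0,10,0,0,0,0,10,0,0,0,0],
  "newtons": 60
}}

```text
time: 3.62
tool_pos: [0.4803, 0.3776, 0.0679]
tcp_rot: [-0.072, 1.568, 0.073]
force: [-0.3, 0.1, 5.0]
gripper_width: 0.0211
```

Emit:
{"name": "step_arm", "arguments": {
  "commands": [10,-10,0,0,0,10,-30,0,0,0,10,-60,0,0,0,10,-90,0,0,0,10,-112,0,0,0,10,-120,0,0,0,10,-120,0,0,0,10,-120,0,0,0]
}}

```text
time: 4.28
tool_pos: [0.4793, 0.377, 0.1863]
tcp_rot: [-0.073, 1.571, 0.072]
force: [-0.8, -0.4, -1.8]
gripper_width: 0.021
```

Run:
```python
from h import *
s=manip.state();print(s["tool_pos"],s["force"],s["gripper_width"],s["ft_torque"]);
im=optics.camera("top");b=optics.camera("side");cv2.imwrite("pics/t2.png",im);cv2.imwrite("pics/s2.png",b)
cv2.imwrite("pics/v2.png",np.hstack([cv2.resize(im[100:340,40:240],(0,0),fx=1.8,fy=1.8),cv2.resize(b[220:460,0:240],(0,0),fx=1.8,fy=1.8)]))
```

```text
[0.47928745 0.37701916 0.18627566] [-0.84059063 -0.42224634 -1.79382351] 0.021047603413253235 [ 0.01364982 -0.00436247 -0.02922289]
```

View pics/v2.png

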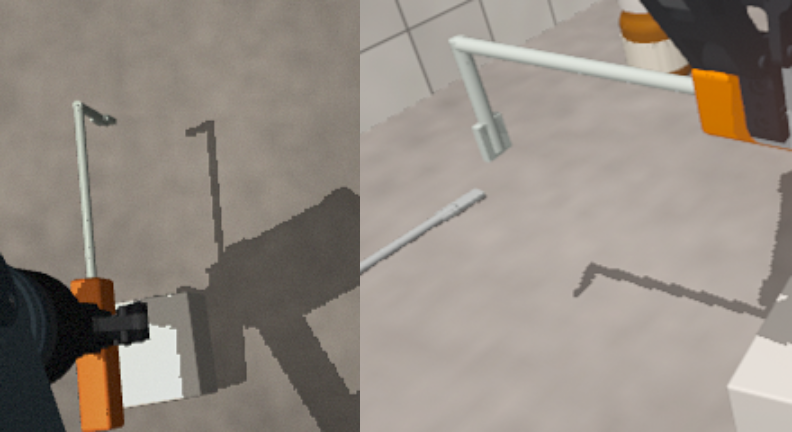

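The pick hangs level and free in the grip. The blade tip is at about (103,167) in the top view and (75,307) in the side view.

Run:
```python
from h import *
np.set_printoptions(precision=4,suppress=True)
def tri(a,b):
    (o1,d1),(o2,d2)=ray("top",a),ray("side",b);A=np.stack([d1,-d2],1);t=np.linalg.lstsq(A,o2-o1,rcond=None)[0]
    p,q=o1+t[0]*d1,o2+t[1]*d2;return (p+q)/2,np.linalg.norm(p-q)
s=manip.state();M=R.from_rotvec(s["tcp_rot"]).as_matrix()
tip,g=tri((102.8,167.2),(74.5,307.3));el,g2=tri((83,157),(54,243))
print(tip,g,el,g2); f=M[:,2]
for n,p in(("tip",tip),("elbow",el)): print(n,"in tool",M.T@(p-s["tool_pos"]))
print("yaw",np.degrees(np.arctan2(M[1,1],M[0,1])), "M",M)
print("tip on top ray at pred z",onz("top",(102.8,167.2),.132))
```

```text
[0.6494 0.3918 0.1269] 0.0009740122488247952 [0.6481 0.3931 0.1943] 0.003630533001962483
tip in tool [ 0.0572 -0.0004  0.1718]
elbow in tool [-0.0102  0.0009  0.1704]
yaw 95.26173031544508 M [[-0.0036 -0.0917  0.9958]
 [-0.0019  0.9958  0.0917]
 [-1.     -0.0015 -0.0037]]
tip on top ray at pred z [0.648  0.3896 0.132 ]
```

```bash
python3 -c "
from h import *
plan(.618,-.013,.22,7.5)"
```

```text
dx dy dz [ -35.  -400.8  103. ] turn 87.8 | yaw now 95.26 q6 -1.19 t 4.3833
```

Emit:
{"name": "step_arm", "arguments": {
  "commands": [10,-35,-20,5,3,10,-35,-50,12,10,10,-35,-80,20,17,10,-35,-110,28,24,10,-35,-140,36,31,10,-35,-170,44,38,10,-35,-200,52,45,10,-35,-230,60,52]
}}

```text
time: 5.05
tool_pos: [0.5598, 0.1522, 0.2199]
tcp_rot: [0.641, 1.477, -0.644]
force: [0.1, 1.1, -1.8]
gripper_width: 0.021
```

```bash
python3 -c "
from h import *
plan(.618,-.013,.22,7.5)"
```

```text
dx dy dz [ -0.3 -69.9 160.6] turn 35.4 | yaw now 42.92 q6 -0.69 t 5.05
```

Emit:
{"name": "step_arm", "arguments": {
  "commands": [10,0,-14,32,7,10,0,-28,64,14,10,0,-42,96,21,10,0,-56,128,28,10,0,-66,152,34,10,0,-70,161,35.4,10,0,-70,161,35.4,10,0,-70,161,35.4]
}}

```text
time: 5.72
tool_pos: [0.6191, -0.011, 0.2204]
tcp_rot: [1.106, 1.275, -1.108]
force: [-0.2, 0.1, -1.5]
gripper_width: 0.021
```

Run:
```python
from h import *
plan(.618,-.013,.10,7.5)
im=optics.camera("top");b=optics.camera("side");cv2.imwrite("pics/t3.png",im);cv2.imwrite("pics/s3.png",b)
cv2.imwrite("pics/v3.png",np.hstack([cv2.resize(im[90:330,300:560],(0,0),fx=1.6,fy=1.8),cv2.resize(b[60:300,240:460],(0,0),fx=1.7,fy=1.8)]))
```

```text
dx dy dz [120.4  -1.    2.1] turn 0.4 | yaw now 7.94 q6 -0.35 t 5.7167
```

View pics/v3.png

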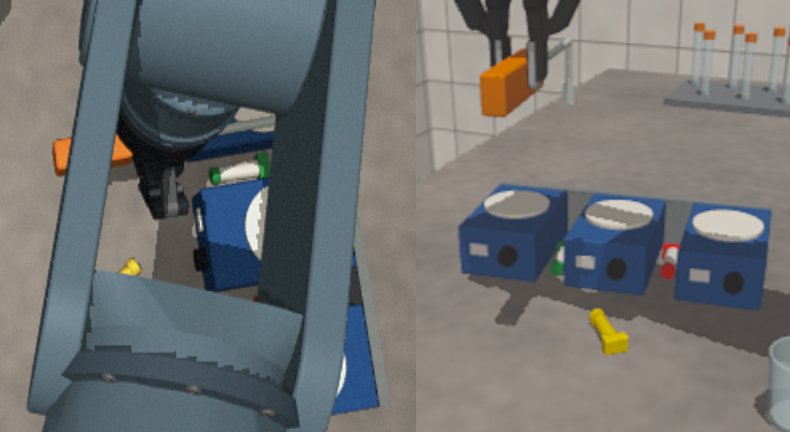

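The hook hangs over the upper gap in the side view, with the plug still in place. I lower it to just above the housings and check again.

Emit:
{"name": "step_arm", "arguments": {
  "commands": [10,30,-1,2,0.4,10,60,-1,2,0.4,10,80,-1,2,0.4,10,88,-1,2,0.4,10,88,-1,2,0.4,10,88,-1,2,0.4]
}}

```text
time: 6.32
tool_pos: [0.6195, -0.0126, 0.1348]
tcp_rot: [1.112, 1.269, -1.111]
force: [0.2, -0.8, -0.5]
gripper_width: 0.021
```

Run:
```python
from h import *
plan(.618,-.013,.06,7.5)
s=manip.state();M=R.from_rotvec(s["tcp_rot"]).as_matrix();print(s["tool_pos"],M.round(3))
P=s["tool_pos"]+M@[.055,0,.17];print(P,proj("side",P),proj("top",P))
g=np.array([.6375,-.1595]);bx=np.array([.131,-.9914]);by=np.array([.9914,.131]);print("s,t",(P[:2]-g)@bx,(P[:2]-g)@by)
im=optics.camera("top");b=optics.camera("side");cv2.imwrite("pics/t4.png",im);cv2.imwrite("pics/s4.png",b)
cv2.imwrite("pics/v4.png",np.hstack([cv2.resize(im[120:240,390:530],(0,0),fx=2.8,fy=4),cv2.resize(b[120:240,250:350],(0,0),fx=4,fy=4)]))
```

```text
dx dy dz [74.8 -1.6  0.2] turn 0.1 | yaw now 7.57 q6 -0.34 t 6.3167
[ 0.61950092 -0.01257214  0.13479399] [[ 0.     0.991  0.132]
 [ 0.     0.132 -0.991]
 [-1.     0.    -0.   ]]
[ 0.64190987 -0.18108703  0.07978878] [330.00472033 161.40453396] [488.15903538 171.25895154]
s,t 0.02197907001675766 0.001544042846813342
```

View pics/v4.png

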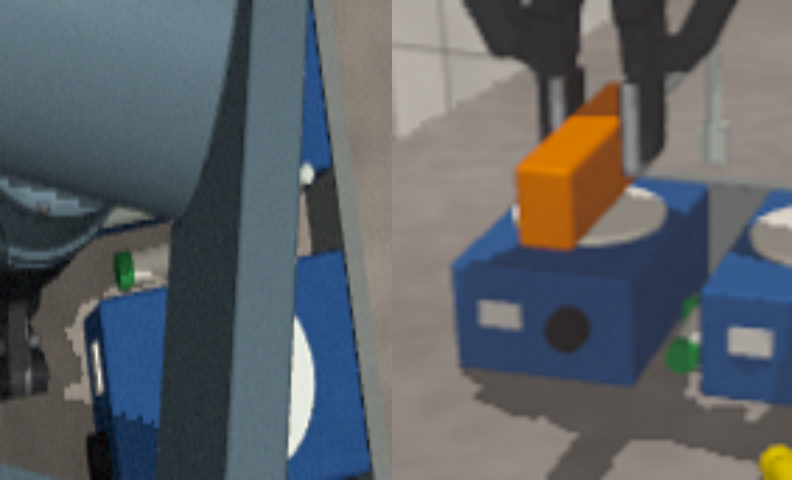

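The tip is seen at (330.8,160) in the side view, against (330,161.4) predicted, so it sits on the gap's centre line about 12 mm behind the green block. I lower it.

Emit:
{"name": "step_arm", "arguments": {
  "commands": [10,20,-1.5,0,0,10,40,-1.5,0,0,10,55,-1.5,0,0,10,65,-1.5,0,0,10,72,-1.5,0,0,10,72,-1.5,0,0]
}}

```text
time: 6.92
tool_pos: [0.6176, -0.0137, 0.0617]
tcp_rot: [1.112, 1.269, -1.113]
force: [0.1, 0.2, -1.7]
gripper_width: 0.0208
```

Emit:
{"name": "step_arm", "arguments": {
  "commands": [10,0,0,0,0]
}}

```text
time: 7.0
tool_pos: [0.6184, -0.0139, 0.063]
tcp_rot: [1.113, 1.267, -1.112]
force: [0.6, 1.0, -2.1]
gripper_width: 0.0207
```

Emit:
{"name": "step_arm", "arguments": {
  "commands": [10,0,0,-6,0,10,0,0,-14,0,10,0,0,-22,0,10,0,0,-30,0,10,0,0,-38,0,10,0,0,-46,0,10,0,0,-54,0,10,0,0,-62,0]
}}

```text
time: 7.67
tool_pos: [0.6096, 0.0488, 0.0622]
tcp_rot: [1.112, 1.268, -1.112]
force: [1.2, -0.3, -1.5]
gripper_width: 0.0209
```

Run:
```python
from h import *
s=manip.state();print(s["tool_pos"],s["force"])
im=optics.camera("top");b=optics.camera("side");cv2.imwrite("pics/t5.png",im);cv2.imwrite("pics/s5.png",b)
for n,i in(("top",im),("side",b)):
    print(n,[(cv2.contourArea(c),cv2.boundingRect(c)) for c in blobs(mask(i,*COL["green"]),10)])
cv2.imwrite("pics/v5.png",np.hstack([cv2.resize(im[120:270,340:510],(0,0),fx=2.3,fy=3),cv2.resize(b[150:300,240:380],(0,0),fx=2.8,fy=3)]))
```

```text
[0.60958258 0.04876139 0.06217452] [ 1.15134941 -0.33039644 -1.4782969 ]
top [(41.5, (429, 185, 8, 9))]
side [(42.0, (310, 218, 8, 8)), (17.5, (315, 205, 12, 10))]
```

View pics/v5.png

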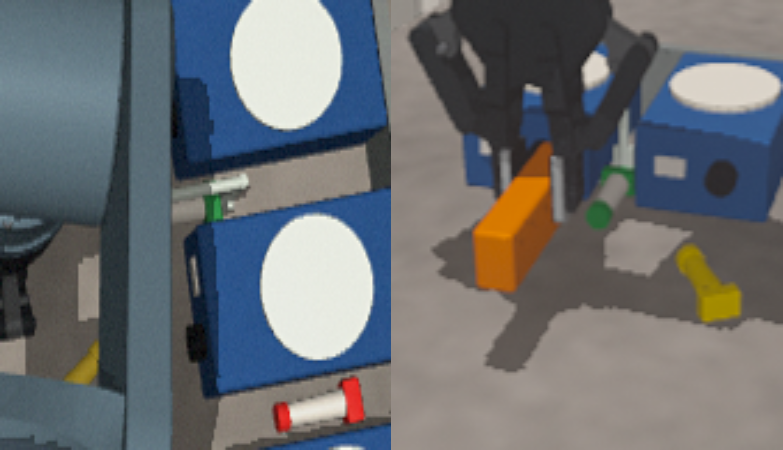

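The hook sits behind the green block and the plug is coming out through the mouth. The red and yellow plugs are untouched, so I keep dragging.

Emit:
{"name": "step_arm", "arguments": {
  "commands": [10,0,0,-9,0,10,0,0,-18,0,10,0,0,-27,0,10,0,0,-36,0,10,0,0,-45,0,10,0,0,-54,0,10,0,0,-62,0,10,0,0,-69,0]
}}

```text
time: 8.43
tool_pos: [0.6006, 0.1172, 0.0621]
tcp_rot: [1.112, 1.268, -1.112]
force: [-0.3, -0.1, -1.6]
gripper_width: 0.0209
```

Emit:
{"name": "step_arm", "arguments": {
  "commands": [10,0,0,0,0,10,0,0,1.5,0,10,0,0,3,0]
}}

```text
time: 8.68
tool_pos: [0.6013, 0.1129, 0.0622]
tcp_rot: [1.112, 1.268, -1.113]
force: [0.0, 0.0, -0.5]
gripper_width: 0.0212
```

Run:
```python
from h import *
s=manip.state();print(s["tool_pos"],s["force"])
im=optics.camera("top");b=optics.camera("side");cv2.imwrite("pics/t6.png",im);cv2.imwrite("pics/s6.png",b)
g=np.array([.6375,-.1595]);bx=np.array([.131,-.9914]);by=np.array([.9914,.131])
for n,i in(("top",im),("side",b)):
    for c in blobs(mask(i,*COL["green"]),10):
        q=cv2.minAreaRect(c)[0];w=onz(n,q,.01)[:2]-g;print(n,cv2.contourArea(c),q,"s,t",w@bx,w@by)
cv2.imwrite("pics/v6.png",np.hstack([cv2.resize(im[120:270,340:510],(0,0),fx=2.3,fy=3),cv2.resize(b[150:300,240:380],(0,0),fx=2.8,fy=3)]))
```

```text
[0.60128213 0.11293621 0.06217708] [ 0.00168033  0.00689444 -0.54511725]
top 49.5 (390.0, 196.0) s,t -0.12225555228435699 -0.00456238826226833
top 24.5 (358.5, 199.5) s,t -0.1741980700487597 -0.0025933399711959315
side 50.5 (302.0, 239.0) s,t -0.17394749715389402 -0.00256214931977024
side 21.0 (310.0, 226.0) s,t -0.12511713273108002 -0.0013433602752846014
```

View pics/v6.png

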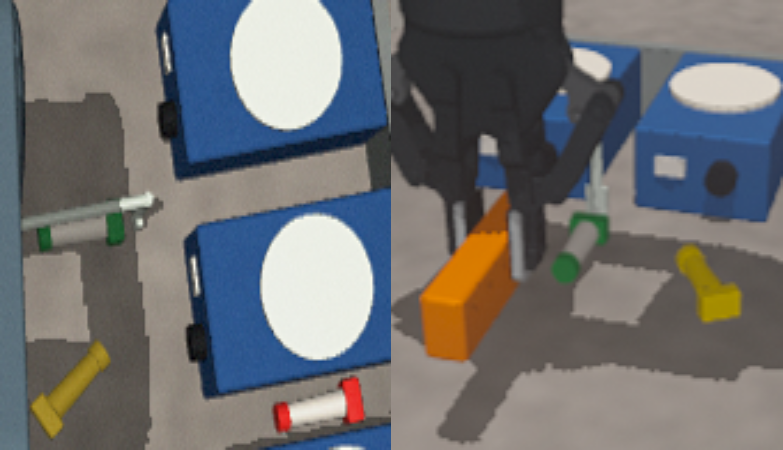

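The plug is fully out, with its rear about 35 mm in front of the mouth. I lift straight up and return to the stand.

Emit:
{"name": "step_arm", "arguments": {
  "commands": [10,-20,0,1,0,10,-55,0,1,0,10,-90,0,1,0,10,-125,0,1,0,10,-150,0,1,0,10,-158,0,1,0,10,-158,0,1,0]
}}

```text
time: 9.37
tool_pos: [0.603, 0.1117, 0.223]
tcp_rot: [1.115, 1.263, -1.109]
force: [1.0, 0.8, -1.5]
gripper_width: 0.0206
```

```bash
python3 -c "
from h import *
plan(.4803,.3776,.22,95.26)"
```

```text
dx dy dz [   2.3  -87.3 -279.5] turn -87.8 | yaw now 7.43 q6 -0.14 t 9.3667
```

Emit:
{"name": "step_arm", "arguments": {
  "commands": [10,0,-5,-15,-4,10,0,-11,-37,-11,10,0,-18,-59,-18,10,0,-25,-81,-25,10,0,-32,-103,-32,10,0,-39,-125,-39,10,0,-46,-147,-46,10,0,-53,-169,-53]
}}

```text
time: 10.03
tool_pos: [0.5249, 0.2731, 0.2168]
tcp_rot: [0.398, 1.538, -0.402]
force: [-0.4, -0.1, -0.9]
gripper_width: 0.021
```

```bash
python3 -c "
from h import *
plan(.4803,.3776,.22,95.26)"
```

```text
dx dy dz [ -3.2  69.4 -89.9] turn -34.5 | yaw now 60.78 q6 -0.78 t 10.0333
```

Emit:
{"name": "step_arm", "arguments": {
  "commands": [10,-2,14,-18,-7,10,-2,28,-36,-14,10,-2,42,-54,-21,10,-2,56,-72,-28,10,-2,66,-86,-33,10,-2,69.4,-90,-34.5,10,-2,69.4,-90,-34.5,10,-2,69.4,-90,-34.5]
}}

```text
time: 10.7
tool_pos: [0.4823, 0.3767, 0.2203]
tcp_rot: [-0.068, 1.572, 0.065]
force: [0.5, -0.3, -0.9]
gripper_width: 0.0211
```

Emit:
{"name": "step_arm", "arguments": {
  "commands": [10,0,0,0,0,10,0,0,0,0]
}}

```text
time: 10.87
tool_pos: [0.4832, 0.3764, 0.2217]
tcp_rot: [-0.066, 1.57, 0.065]
force: [-0.1, -0.7, -1.5]
gripper_width: 0.0208
```

```bash
python3 -c "
from h import *
plan(.4803,.3776,.068,95.26)"
```

```text
dx dy dz [153.7   1.5  -2.7] turn -0.4 | yaw now 94.81 q6 -1.19 t 10.8667
```

Descend, slow at the end.

Emit:
{"name": "step_arm", "arguments": {
  "commands": [10,30,1.5,-2.7,-0.4,10,65,1.5,-2.7,-0.4,10,100,1.5,-2.7,-0.4,10,125,1.5,-2.7,-0.4,10,138,1.5,-2.7,-0.4,10,145,1.5,-2.7,-0.4,10,149,1.5,-2.7,-0.4,10,149,1.5,-2.7,-0.4]
}}

```text
time: 11.53
tool_pos: [0.4807, 0.3789, 0.0738]
tcp_rot: [-0.073, 1.569, 0.073]
force: [-0.8, 0.4, -0.8]
gripper_width: 0.0208
```

Emit:
{"name": "step_arm", "arguments": {
  "commands": [10,1,0,0,0,10,2,0,0,0,10,3,0,0,0,10,3,0,0,0,10,3,0,0,0]
}}

```text
time: 11.95
tool_pos: [0.4801, 0.379, 0.0707]
tcp_rot: [-0.073, 1.569, 0.074]
force: [0.0, 0.2, -1.1]
gripper_width: 0.0212
```

```bash
python3 -c "
from h import *
plan(.4803,.3776,.068,95.26);print(manip.state()['force'])"
```

```text
dx dy dz [ 2.7 -1.4  0. ] turn 0.1 | yaw now 95.37 q6 -1.19 t 11.95
[ 0.03380223  0.21853851 -1.11764447]
```

Emit:
{"name": "step_arm", "arguments": {
  "commands": [10,0.7,-1.4,0,0,10,1.4,-1.4,0,0,10,2,-1.4,0,0,10,2.5,-1.4,0,0,10,2.5,-1.4,0,0,10,2.5,-1.4,0,0]
}}

```text
time: 12.45
tool_pos: [0.48, 0.3774, 0.0679]
tcp_rot: [-0.074, 1.57, 0.073]
force: [-1.7, -1.6, 2.9]
gripper_width: 0.021
```

Emit:
{"name": "step_arm", "arguments": {
  "commands": [10,0.5,0,0,0,10,0.5,0,0,0,10,0.5,0,0,0]
}}

```text
time: 12.7
tool_pos: [0.48, 0.3774, 0.0679]
tcp_rot: [-0.074, 1.57, 0.073]
force: [-2.9, -2.1, 6.0]
gripper_width: 0.0211
```

Contact with the stand. I open slowly and retreat.

Emit:
{"name": "step_arm", "arguments": {
  "commands": [30,0,0,0,0,40,0,0,0,0,50,0,0,0,0,65,0,0,0,0,85,0,0,0,0,85,0,0,0,0,85,0,0,0,0,85,0,0,0,0]
}}

```text
time: 13.37
tool_pos: [0.48, 0.3775, 0.0671]
tcp_rot: [-0.074, 1.57, 0.074]
force: [-0.6, -0.7, 0.4]
gripper_width: 0.0851
```

Emit:
{"name": "step_arm", "arguments": {
  "commands": [85,-10,0,0,0,85,-35,0,0,0,85,-70,0,0,0,85,-105,0,0,0,85,-140,0,0,0,85,-150,0,0,0,85,-150,0,-40,0,85,-150,0,-80,0]
}}

```text
time: 14.03
tool_pos: [0.4015, 0.37, 0.2189]
tcp_rot: [-0.07, 1.567, 0.073]
force: [-1.5, 1.3, 0.9]
gripper_width: 0.085
```

Emit:
{"name": "step_arm", "arguments": {
  "commands": [85,0,-40,-40,0,85,0,-80,-80,0,85,0,-120,-80,0,85,0,-160,-80,0,85,0,-200,-80,0,85,0,-200,-80,0,85,0,-200,-80,0]
}}

```text
time: 14.62
tool_pos: [0.3396, 0.1605, 0.2178]
tcp_rot: [-0.071, 1.568, 0.069]
force: [-0.2, -0.6, 0.4]
gripper_width: 0.0851
```

Run:
```python
from h import *
np.set_printoptions(precision=4,suppress=True)
im=optics.camera("top");b=optics.camera("side");cv2.imwrite("pics/t7.png",im);cv2.imwrite("pics/s7.png",b)
m=mask(im,(5,150,150),(20,255,255)); m[:, 200:]=0
r=cv2.minAreaRect(blobs(m)[0]);c=np.array([onz("top",p,.092) for p in cv2.boxPoints(r)]);print(r,c.mean(0))
o=cv2.imread("pics/top0.png")
for k in("green","red"): print(k,[cv2.minAreaRect(c)[0] for c in blobs(mask(im,*COL[k]),15)])
print(manip.state()["tool_pos"],manip.state()["gripper_width"])
cv2.imwrite("pics/v7.png",np.hstack([cv2.resize(im,(0,0),fx=.62,fy=.9),cv2.resize(b,(0,0),fx=.62,fy=.9)]))
```

```text
((118.74015045166016, 295.2617492675781), (73.41859436035156, 13.817422866821289), 85.03025817871094) [0.4639 0.3775 0.092 ]
green [(389.37835693359375, 193.27027893066406), (359.0, 198.0)]
red [(492.280029296875, 253.04000854492188), (462.0, 258.5)]
[0.3398 0.1631 0.2178] 0.0847976511470295
```

View pics/v7.png

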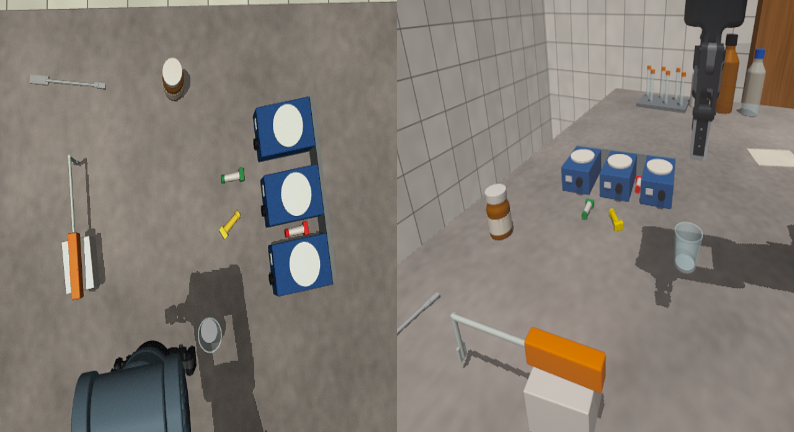

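The pick is back on its stand, within about 1 mm of where it started. The green plug lies in front of its gap, the red plug has not moved, and the arm is clear.

```bash
python3 -c "
from bench import manip
print(manip.job_done())"
```

```text
the job is handed in; nothing more can be done
None
```

I hooked the green plug with the orange pick, dragged it out of its gap and laid it just in front of the bank. I then put the pick back on its stand, let go and handed the job in at about 15 s.

What the last checks showed:
- **Green plug:** its rear end is roughly 35 mm in front of the mouth. In the pictures only the pick's blade came near it, not the gripper.
- **Pick:** it is level on its stand, about 1 mm and 0.2° from where it started.
- **Red plug:** its position in the image matches the first picture to within half a pixel.
- **Yellow look-alike:** it looks unmoved.
- **Arm and forces:** the arm is clear of everything. The largest wrist force I read between moves was about 7 N, when the pick touched the stand.

No check failed. The one small mismatch was the pick's blade tip, which I measured 57 mm below the tool point where the given sizes predicted 54 mm. I used a value in between.

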